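# Draw primer from the pump and hold the pan up level

## Robot

A 6-joint arm with a two-finger parallel gripper is mounted at the origin on the work surface. World frame = base frame: x ahead of the robot, y to its left, z up, the work surface at z = 0. Lengths are in m, angles in rad, forces in N, time in s.
With the tool pointing down it reaches from about 0.35 to 0.975 m from the base axis. Payload 4.9 kg.
Tool frame: the origin (TCP) lies at the very end of the fingers, on their centre line; the grasp point (between the pads) lies 19 mm behind it; x points along the fingers, y is the direction in which the jaws open and shut, and the axes are right-handed (so a half turn about x gives the same grasp; the last joint's range is limited). The gripper opens to 85 mm and grips with 20 to 120 N. Pads are 22 mm wide; open, the fingers measure 114 mm over their backs; the gripper's body (76 mm by 85 mm) begins 54 mm behind the grasp point. The pads swing forward as they close: fully open they stand 13 mm farther back than shut.
Start: joints at [-1.397, 0.053, 1.613, -0, 1.476, -0.119], TCP at [0.18, -0.598, 0.231] pointing down, gripper open.
Joint ranges: [-3.01, 3.01], [-1.01, 2.22], [0.06, 2.58], [-1.02, 4.17], [0.09, 2.62], [-3.14, 3.14]. Speed limits (rad/s): [2.57, 2.57, 3.14, 3.14, 3.14, 3.14].

## Interface

Orientations are given as a rotation vector (axis times angle).
In Python, from station import ctrl, get_image, calibration, finish_job, search_frame, cut_out, mark_of gives the robot as it stands. The module is installed in compiled form; this text tells all that it offers.
- The arm moves only by the tool arm_command, never from a script. Its argument "plan" is a list that holds one entry, the list of rows, each a list of 7 numbers: the shift along the tool's x, y, z in m, then the turn, a rotation vector about the tool's x, y, z in degrees, then the finger opening in m, from 0 to 0.0854. A call has 1 to 20 rows; each row shifts and turns the pose as measured when the row begins, along the tool's axes as they then stand; what a row does not reach is not made up. A row lasts 1/12 s, in which the tool goes at most 41.7 mm and 7.16 degrees, less where a joint would pass 70% of its speed; a pose out of reach is approached as far as the arm can. A call with a gripper value outside its range is refused whole. The fingers move at their own pace and stop on an object; "squeeze" is the grip in N (left out, the last holds). Time passes only in rows, so rows that do not move let the fingers close. It gives the time, the measured TCP pose, the force and the opening at its end, in the units of the state.
- ctrl.get_obs(): the state, without advancing time (a new reading comes with each control period).
- get_image(name): name is "scene" or "top"; returns the picture (384x512x3 uint8, red, green, blue); there is no depth.
- calibration(name): a dict with "fx", "fy", "cx", "cy" (pixels), "k1" (the pictures are not rectified: a ray, as slopes to the right and down, at radius r is drawn at 1 + k1 r^2 times it, then the intrinsics apply), "cam_to_world" (4x4, takes a point from camera to world coordinates). Camera axes: x right, y down, z forward; pixel columns grow to the right and rows downward; lengths in m; the calibration is good to about 2 mm. A picture is of the moment at which its call begins. calibration takes no time and is no camera call.
- finish_job(): hands the job in, once; it reports no verdict.
Trained networks look in the newest picture that a camera, given by its name, has taken for a name from the list of things; names that differ only in an ending like _2 or _b are one class to them, and where a whole thing is asked for, a point or a joint stands for the part that bears it (a point fixed in the world has none). Each returns a list of dicts, best first, with "conf" (0 to 1); they miss things now and then, are a little off and sometimes report something else, mostly with a low value. They report only what shows in the picture. A call takes as long as a camera call. They do not tell look-alikes from the thing itself.
- search_frame(camera, thing): "at" ([x, y, z] in m, in the coordinates of the camera as it stood for that picture, good to about 4 mm: the middle of the surface that is visible of it).
- cut_out(camera, thing): "mask" (384x512 bool, what is visible of it).
- mark_of(camera, thing): "at" ([x, y, z] in m, in the coordinates of the camera as it stood for that picture, good to about 4 mm: a listed point, or the origin of a listed thing).
The state is a dict: "t": time; "q": joint angles; "dq": joint speeds; "effort": joint torques, N m; "tool_pos": TCP position; "tool_rot": TCP orientation; "contact_force": force on the tool from outside, world axes, zero at the start; "wrist_torque": the same for the moment, N m; "opening": finger opening in m.
Only numpy, scipy, OpenCV 4.12 (cv2) and the standard library are available. Lean on these libraries where they do the work, as an engineer would, in place of code of your own. Each camera call takes 0.05 s, during which the arm holds its last target. There are 200 camera calls.

## Task

Draw primer for the dolls: with the little wooden-handled pan standing where it is under the spout, press the pump head of the primer bottle right down to its stop and let it come all the way back up. Then take the pan by its handle, bring it out from under the spout, and finish with it still held in the gripper, steady and level, at least 10 cm above the table, clear of the bottle and of everything else. Keep the pan level the whole time so nothing would spill, pump only over the pan, and leave the bottle, dolls, paints and cup standing where they are.

Things in the scene. Friction and masses are not known exactly. Their poses are not given: they have to be found in the camera images.
- primer_pan: small round steel pan standing on the table under the spout, about 130 g: bowl 64 mm across outside, 38 mm tall, wall 3 mm, with one straight level handle that points along the pan's own -x, away from the bottle. Origin: centre of the bowl's underside; z up.
- pan_grip (a point): grip point on the pan's dark wooden handle, 90 mm from the bowl's centre along the pan's -x and 31.5 mm above its underside. The wooden part is a bar 14 mm wide (along the pan's y), 13 mm thick (z), from 56 to 142 mm from the bowl's centre, joined to the bowl by a 10 mm wide steel tang; axes as the pan's.
- pan_bowl (a point): centre of the pan's open mouth, 38 mm above its underside; axes as the pan's.
- pump_bottle: white primer bottle with teal label and a lotion pump, loose on the table, about 0.7 kg: bottle 76 mm across, 100 mm to the shoulder, screw cap to 134 mm, pump head to 173 mm. Origin: centre of its underside; z up; its -x points the way the spout points.
- pump_top (a point): middle of the flat top of the teal pump head (round, 34 mm across), on the bottle's axis; 173 mm above the table when up, 159 mm when fully down.
- pump_head (a joint): how far the pump head is pressed down, in m: 0 up, 0.014 at its stop. Spring: about 5 N to start it, about 10.5 N at the stop; it comes back up by itself.
- spout_tip (a point): mouth of the spout, 78 mm from the bottle's axis along its -x, 146 mm above the table when the pump is up and 132 mm when down; it travels with the head. The spout is a 10 mm thick tube running level from the head, its axis 165 mm above the table when up.
- doll_big: finished nesting doll, dark brown headscarf, blue skirt; 135 mm tall, 76 mm wide at the belly. Loose, stands on the table, to be left alone. Origin: centre of its underside, z up.
- doll_mid: finished nesting doll, red headscarf, green skirt; 105 mm tall, 60 mm wide. Loose, stands on the table, to be left alone. Origin: centre of its underside, z up.
- doll_blank: unpainted pale wooden doll; 120 mm tall, 68 mm wide. Loose, stands on the table, to be left alone. Origin: centre of its underside, z up.
- doll_small: finished nesting doll, yellow headscarf, red skirt; 75 mm tall, 46 mm wide. Loose, stands on the table, to be left alone. Origin: centre of its underside, z up.
- paint_red: closed paint jar with red lid; 48 mm tall, 42 mm wide. Loose, stands on the table, to be left alone. Origin: centre of its underside, z up.
- paint_yellow: closed paint jar with yellow lid; 48 mm tall, 42 mm wide. Loose, stands on the table, to be left alone. Origin: centre of its underside, z up.
- water_cup: empty white ceramic cup; 75 mm tall, 66 mm wide at the rim. Loose, stands on the table, to be left alone. Origin: centre of its underside, z up.
There are look-alikes about, which are no part of the job. Of the things like the primer_pan, leave any that is red; of the rest the smaller one is meant.

How it is judged:
By the outcome, as a careful person would: the job done as asked, in the order asked, and still so for the second after the job is handed in, while the arm keeps its last pose, push and grip.
It also fails if it takes over 45 s, if anything falls off the work surface, if the arm or the gripper's body presses on something with over 40 N, if the wrist force passes 120 N, or if a joint passes its speed limit or range.

## Working session

There is one attempt and no reset: what is moved stays moved. The work goes in short steps, Python scripts to look and compute and a tool call to move; the robot and the scene stay as the last step left them, time stands still between calls to the robot, and variables do not carry over. Pictures are saved under pics/ and viewed, about 8 in all and at most 12, crops included, and the job is handed in when it is done.

Besides the shell and the picture viewer there is one more tool, called as name([rows], argument=value, ...), one row to a line, values as JSON. arm_command: Moves the arm, as the interface text tells. Its arguments: {"type":"object","properties":{"plan":{"type":"array","items":{"type":"array","items":{"type":"array","items":{"type":"number"}}}},"squeeze":{"type":"number"}},"required":["plan"]}

```bash
mkdir -p pics
cat > h.py <<'E'
import numpy as np, cv2
from scipy.spatial.transform import Rotation as R
from station import *
def w(cam,p): 
    T=np.array(calibration(cam)["cam_to_world"]); return (T@np.r_[p,1])[:3]
def px(cam,P):
    c=calibration(cam); T=np.linalg.inv(np.array(c["cam_to_world"])); q=T@np.r_[P,1]; s=q[:2]/q[2]; s=s*(1+c["k1"]*(s@s))
    return [round(c["fx"]*s[0]+c["cx"]),round(c["fy"]*s[1]+c["cy"])]
def save(im,n): cv2.imwrite("pics/"+n,im[:,:,::-1])
E
python3 - <<'E'
from h import *
for c in("scene","top"):
    im=get_image(c); save(im,c+"1.png"); print(c,np.round(np.array(calibration(c)["cam_to_world"])[:3,3],3))
    for t in("primer_pan","pan_grip","pan_bowl","pump_bottle","pump_top","spout_tip","doll_big","doll_mid","doll_blank","doll_small","paint_red","paint_yellow","water_cup"):
        print(t,[(round(d["conf"],2),np.round(w(c,d["at"]),3).tolist(),px(c,w(c,d["at"]))) for d in mark_of(c,t)])
E
```

```text
scene [ 1.079 -0.186  0.92 ]
primer_pan [(0.92, [0.459, 0.139, 0.0], [293, 179]), (0.89, [0.566, -0.113, -0.005], [217, 239]), (0.81, [0.276, -0.29, -0.0], [128, 171])]
pan_grip [(0.84, [0.482, -0.082, 0.028], [219, 202]), (0.78, [0.472, 0.055, 0.03], [267, 185]), (0.74, [0.254, -0.169, 0.043], [166, 145]), (0.19, [0.688, 0.019, 0.003], [283, 263])]
pan_bowl [(0.84, [0.272, -0.294, 0.054], [121, 158]), (0.63, [0.565, -0.117, 0.036], [214, 231]), (0.6, [0.618, 0.048, 0.002], [284, 236]), (0.58, [0.455, 0.142, 0.037], [295, 170])]
pump_bottle [(0.68, [0.651, -0.127, -0.001], [221, 269])]
pump_top []
spout_tip [(0.63, [0.569, -0.117, 0.143], [211, 208])]
doll_big [(0.65, [0.69, 0.017, 0.002], [283, 265])]
doll_mid [(0.6, [0.721, -0.242, -0.0], [181, 312])]
doll_blank []
doll_small [(0.74, [0.642, -0.277, 0.003], [158, 285]), (0.66, [0.544, -0.29, -0.003], [145, 252]), (0.57, [0.616, 0.05, 0.002], [284, 235])]
paint_red [(0.56, [0.54, -0.291, -0.002], [145, 251])]
paint_yellow [(0.81, [0.748, -0.147, -0.002], [225, 310])]
water_cup [(0.81, [0.643, -0.274, -0.003], [160, 286])]
top [0.457
[... 506 characters left out ...]
46, -0.13, 0.001], [303, 155])]
pump_top [(0.71, [0.646, -0.131, 0.173], [315, 141])]
spout_tip [(0.66, [0.571, -0.111, 0.143], [304, 175])]
doll_big [(0.97, [0.69, 0.022, -0.003], [249, 139]), (0.42, [0.749, -0.145, 0.004], [309, 119])]
doll_mid [(0.93, [0.724, -0.244, 0.0], [344, 129])]
doll_blank [(0.68, [0.776, -0.062, -0.001], [279, 109])]
doll_small [(0.77, [0.614, 0.053, -0.002], [237, 165])]
paint_red [(0.71, [0.545, -0.283, 0.003], [359, 192]), (0.7, [0.57, -0.111, 0.144], [304, 175])]
paint_yellow [(0.71, [0.751, -0.144, 0.005], [309, 118])]
water_cup [(0.76, [0.638, -0.277, 0.001], [356, 159]), (0.62, [0.484, -0.087, 0.033], [289, 213]), (0.19, [0.687, 0.018, -0.004], [250, 140])]
```

View pics/scene1.png

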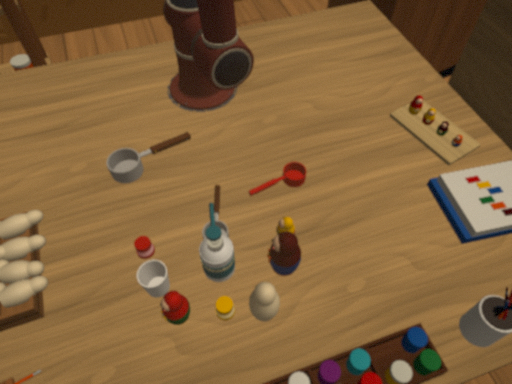

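Run:
```python
from h import *
im=cv2.imread("pics/top1.png")[90:320,190:400]
cv2.imwrite("pics/topc.png",cv2.resize(im,None,fx=2.6,fy=2.6,interpolation=cv2.INTER_CUBIC))
o=ctrl.get_obs(); print({k:np.round(o[k],3).tolist() for k in o}); print(np.round(R.from_rotvec(o["tool_rot"]).as_matrix(),3))
```

```text
{'t': 1.4, 'q': [-1.397, 0.053, 1.613, -0.0, 1.476, -0.119], 'dq': [-0.001, -0.001, 0.001, -0.001, -0.001, -0.002], 'effort': [0.001, -39.367, -37.045, -0.0, 0.001, -0.0], 'tool_pos': [0.18, -0.598, 0.231], 'tool_rot': [2.064, 0.304, -2.064], 'contact_force': [0.179, -0.406, -0.484], 'wrist_torque': [0.002, 0.011, -0.017], 'opening': 0.086}
[[-0.     0.289 -0.957]
 [ 0.    -0.957 -0.289]
 [-1.    -0.     0.   ]]
```

View pics/topc.png

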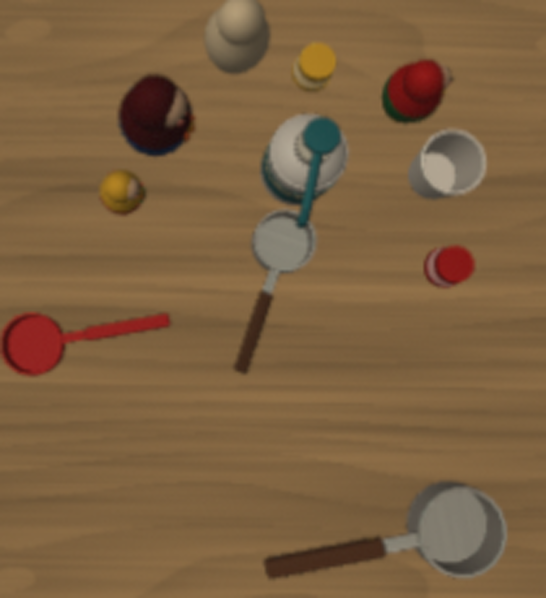

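Candidates for the pan, by scene pixel: the red ladle-pan (293,179), the larger steel pan (128,171) and the small steel pan under the spout (217,239). I choose the small one; the close crop shows it under the teal spout, with its brown handle pointing down-left to crop pixel (241,370). Next I move above the pump with the fingers shut.

arm_command([
  [[0, -0.0174, -0.0323, 0, 0, 0, 0], [0, -0.0174, -0.0323, 0, 0, 0, 0], [0, -0.0174, -0.0323, 0, 0, 0, 0], [0, -0.0174, -0.0323, 0, 0, 0, 0], [0, -0.0174, -0.0323, 0, 0, 0, 0], [0, -0.0174, -0.0323, 0, 0, 0, 0], [0, -0.0174, -0.0323, 0, 0, 0, 0], [0, -0.0174, -0.0323, 0, 0, 0, 0], [0, -0.0174, -0.0323, 0, 0, 0, 0], [0, -0.0174, -0.0323, 0, 0, 0, 0], [0, -0.0174, -0.0323, 0, 0, 0, 0], [0, -0.0174, -0.0323, 0, 0, 0, 0], [0, -0.0174, -0.0323, 0, 0, 0, 0], [0, -0.0174, -0.0323, 0, 0, 0, 0], [0, -0.0174, -0.0323, 0, 0, 0, 0], [0, -0.0174, -0.0323, 0, 0, 0, 0], [0, -0.0174, -0.0323, 0, 0, 0, 0], [0, -0.0174, -0.0323, 0, 0, 0, 0]],
])

```text
t: 2.9
tool_pos: [0.665, -0.1163, 0.2323]
tool_rot: [2.072, 0.283, -2.065]
contact_force: [1.2, -1.0, 0.0]
opening: -0.0001
```

```bash
cat > m.py <<'E'
from h import *
def tool(P):
    o=ctrl.get_obs(); return np.round(R.from_rotvec(o["tool_rot"]).inv().apply(np.array(P)-o["tool_pos"]),4).tolist()
def state():
    o=ctrl.get_obs(); M=R.from_rotvec(o["tool_rot"]).as_matrix()
    print("t",round(o["t"],2),"p",np.round(o["tool_pos"],4),"F",np.round(o["contact_force"],1),"op",round(float(o["opening"]),4),"x",np.round(M[:,0],3),"yaw_y",round(float(np.degrees(np.arctan2(M[1,1],M[0,1]))),2))
E
python3 - <<'E'
from m import *
state()
# handle direction from first top picture: brown pixels -> plane z=.038
im=cv2.imread("pics/top1.png").astype(int); c=calibration("top"); T=np.array(c["cam_to_world"])
b,g,r=im[...,0],im[...,1],im[...,2]
m=np.zeros(b.shape,bool); m[198:238,278:300]=True
m&=(r<105)
v,u=np.nonzero(m); print(len(u))
K=np.array([[c["fx"],0,c["cx"]],[0,c["fy"],c["cy"]],[0,0,1.]])
s=cv2.undistortPoints(np.c_[u,v].astype(float)[:,None],K,np.array([c["k1"],0,0,0]))[:,0]
d=np.c_[s,np.ones(len(s))]@T[:3,:3].T
P=T[:3,3]+d*((0.036-T[2,3])/d[:,2])[:,None]
mu=P.mean(0); e=np.linalg.svd(P-mu)[2][0]; e*=-np.sign(e[0]); t=(P-mu)@e
print("centre",mu,"dir",e,"ang",np.degrees(np.arctan2(e[1],e[0])),"ext",t.min(),t.max(),"lat",((P-mu)@[-e[1],e[0],0]).std())
im=get_image("scene"); save(im[150:330,150:310],"s2.png")
for cam,t in(("scene","pump_top"),("scene","spout_tip"),("scene","pump_bottle")):
    print(t,[(round(d["conf"],2),np.round(w(cam,d["at"]),3).tolist()) for d in mark_of(cam,t)])
E
```

```text
t 2.9 p [ 0.665  -0.1163  0.2323] F [ 1.2 -1.   0. ] op -0.0001 x [ 0.004 -0.007 -1.   ] yaw_y -73.99
198
centre [ 0.47195589 -0.08222764  0.036     ] dir [-9.50682717e-01  3.10165072e-01 -1.45380004e-17] ang 161.93082124535766 ext -0.04315662740762218 0.04234251462116302 lat 0.004585048812781841
pump_top [(0.74, [0.644, -0.131, 0.174]), (0.47, [0.613, 0.05, 0.0])]
spout_tip [(0.59, [0.542, -0.285, -0.001]), (0.18, [0.565, -0.113, -0.0])]
pump_bottle [(0.91, [0.647, -0.128, -0.001])]
```

arm_command([
  [[0, 0.0084, 0.0232, 0, 0, 0, 0], [0, 0, 0, 0, 0, 0, 0], [0.02, 0, 0, 0, 0, 0, 0], [0.015, 0, 0, 0, 0, 0, 0], [0, 0, 0, 0, 0, 0, 0], [0, 0, 0, 0, 0, 0, 0]],
])

```text
t: 3.6
tool_pos: [0.6411, -0.138, 0.1982]
tool_rot: [2.076, 0.274, -2.066]
contact_force: [0.1, -0.6, 0.2]
opening: 0.0001
```

Run:
```python
from m import *
state(); print(tool([.645,-.1305,.176]))
```

```text
t 3.6 p [ 0.6411 -0.138   0.1982] F [ 0.1 -0.6  0.2] op 0.0001 x [ 0.006 -0.01  -1.   ] yaw_y -74.35
[0.0221, -0.0064, -0.0057]
```

arm_command([
  [[0, -0.0064, -0.0057, 0, 0, 0, 0], [0, 0, 0, 0, 0, 0, 0], [0.012, 0, 0, 0, 0, 0, 0], [0.006, 0, 0, 0, 0, 0, 0], [0, 0, 0, 0, 0, 0, 0]],
])

```text
t: 4.02
tool_pos: [0.6467, -0.1312, 0.183]
tool_rot: [2.082, 0.269, -2.06]
contact_force: [-0.1, 0.1, -0.4]
opening: 0.0004
```

Run:
```python
from m import *
state(); print(tool([.645,-.1305,.159]))
get_image("scene"); im=get_image("scene"); save(cv2.resize(im[150:300,150:310],None,fx=4,fy=4,interpolation=cv2.INTER_CUBIC),"s3.png")
```

```text
t 4.02 p [ 0.6467 -0.1312  0.183 ] F [-0.1  0.1 -0.4] op 0.0004 x [ 0.012 -0.011 -1.   ] yaw_y -74.47
[0.0239, -0.0014, 0.0017]
```

View pics/s3.png

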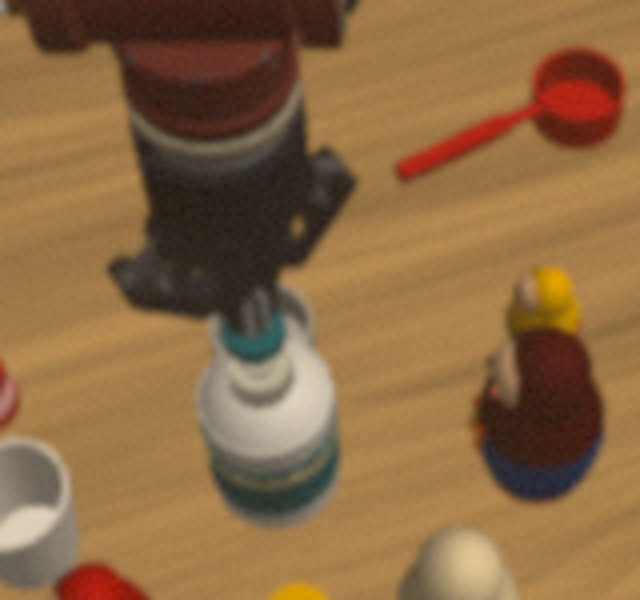

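Scene crop: the shut fingertips stand right over the teal head (crop 255,325). I press now in small steps.

arm_command([
  [[0, -0.001, 0.0015, 0, -0.5, -0.8, 0], [0.005, 0, 0, 0, 0, 0, 0], [0.005, 0, 0, 0, 0, 0, 0], [0.004, 0, 0, 0, 0, 0, 0], [0.004, 0, 0, 0, 0, 0, 0], [0, 0, 0, 0, 0, 0, 0]],
])

```text
t: 4.62
tool_pos: [0.6463, -0.131, 0.1679]
tool_rot: [2.078, 0.283, -2.074]
contact_force: [-2.0, 1.2, 6.5]
opening: -0.0001
```

Run:
```python
from m import *
state(); print(tool([.645,-.1305,.159]))
```

```text
t 4.62 p [ 0.6463 -0.131   0.1679] F [-2.   1.2  6.5] op -0.0001 x [ 0.002 -0.    -1.   ] yaw_y -74.47
[0.0089, -0.0008, 0.0011]
```

arm_command([
  [[0.004, 0, 0, 0, 0, 0, 0], [0.003, 0, 0, 0, 0, 0, 0], [0.003, 0, 0, 0, 0, 0, 0], [0.002, 0, 0, 0, 0, 0, 0]],
])

```text
t: 4.95
tool_pos: [0.6481, -0.1316, 0.1632]
tool_rot: [2.082, 0.28, -2.068]
contact_force: [-3.5, 0.4, 8.4]
opening: -0.0002
```

arm_command([
  [[0.004, -0.0005, 0.002, 0, 0, 0, 0], [0.004, 0, 0, 0, 0, 0, 0], [0.003, 0, 0, 0, 0, 0, 0], [0.003, 0, 0, 0, 0, 0, 0]],
])

```text
t: 5.28
tool_pos: [0.6493, -0.132, 0.1596]
tool_rot: [2.089, 0.277, -2.058]
contact_force: [-4.4, 1.0, 12.8]
opening: 0.0001
```

arm_command([
  [[0.004, -0.0005, 0.002, 0, -0.3, -0.7, 0], [0.004, 0, 0.001, 0, 0, 0, 0], [0.004, 0, 0.001, 0, 0, 0, 0]],
])

```text
t: 5.53
tool_pos: [0.6496, -0.1331, 0.1598]
tool_rot: [2.097, 0.286, -2.056]
contact_force: [-4.3, 1.4, 14.1]
opening: -0.0
```

Run:
```python
from m import *
state()
```

```text
t 5.53 p [ 0.6496 -0.1331  0.1598] F [-4.3  1.4 14.1] op -0.0 x [ 0.019  0.004 -1.   ] yaw_y -74.39
```

arm_command([
  [[0.008, 0, 0.002, 0, 0, -0.6, 0], [0.008, 0, 0.002, 0, 0, -0.6, 0], [0.008, 0, 0.001, 0, 0, 0, 0]],
])

```text
t: 5.78
tool_pos: [0.6554, -0.1358, 0.1609]
tool_rot: [2.126, 0.3, -2.034]
contact_force: [-5.2, 1.3, 23.6]
opening: 0.0001
```

Run:
```python
from m import *
state()
im=get_image("scene"); save(cv2.resize(im[150:300,150:310],None,fx=4,fy=4,interpolation=cv2.INTER_CUBIC),"s4.png")
```

```text
t 5.78 p [ 0.6554 -0.1358  0.1609] F [-5.2  1.3 23.6] op 0.0001 x [ 0.042  0.019 -0.999] yaw_y -74.28
```

View pics/s4.png

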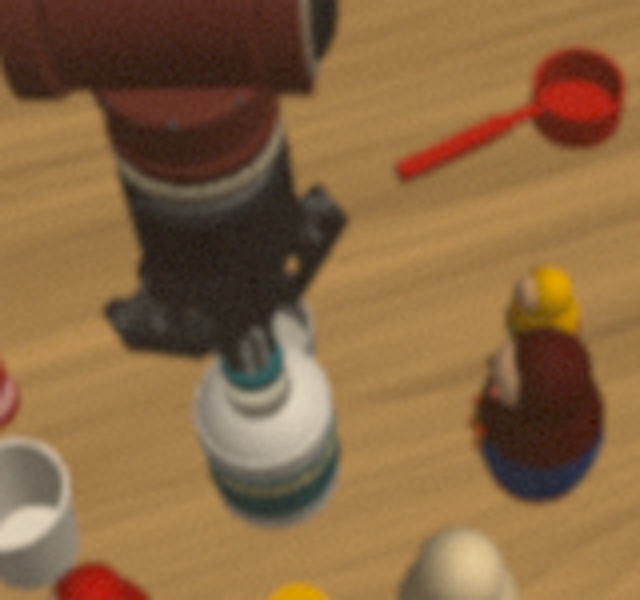

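The head is visibly down on the cap, and z no longer falls while the force rises to 24 N, so it is at the stop. Releasing straight up.

arm_command([
  [[-0.006, 0, 0, 0, 0, 0, 0], [-0.008, 0, 0, 0, 0, 0, 0], [-0.015, 0, 0, 0, 0, 0, 0], [-0.025, 0, 0, 0, 0, 0, 0], [-0.025, 0, 0, 0, 0, 0, 0], [0, 0, 0, 0, 0, 0, 0]],
])

```text
t: 6.33
tool_pos: [0.6531, -0.1376, 0.2488]
tool_rot: [2.13, 0.297, -2.027]
contact_force: [0.8, 0.1, 1.9]
opening: -0.0
```

Run:
```python
from m import *
state()
for cam in("scene","top"):
    im=get_image(cam)
    for t in("pump_top","pump_bottle","spout_tip","primer_pan","pan_grip"):
        print(cam,t,[(round(d["conf"],2),np.round(w(cam,d["at"]),3).tolist()) for d in mark_of(cam,t)])
    a=im[150:300,150:310] if cam=="scene" else im[100:250,230:390]
    save(cv2.resize(a,None,fx=2.4,fy=2.4,interpolation=cv2.INTER_CUBIC),cam+"5.png")
cv2.imwrite("pics/c5.png",np.hstack([cv2.imread("pics/scene5.png"),cv2.imread("pics/top5.png")]))
```

```text
t 6.33 p [ 0.6531 -0.1376  0.2488] F [0.8 0.1 1.9] op -0.0 x [ 0.048  0.017 -0.999] yaw_y -74.28
scene pump_top [(0.83, [0.645, -0.129, 0.172]), (0.53, [0.69, 0.02, 0.003])]
scene pump_bottle [(0.71, [0.646, -0.128, 0.002]), (0.57, [0.723, -0.245, -0.0])]
scene spout_tip [(0.57, [0.569, -0.116, 0.142])]
scene primer_pan [(0.72, [0.568, -0.114, -0.003]), (0.7, [0.456, 0.139, 0.005])]
scene pan_grip [(0.9, [0.474, 0.056, 0.028]), (0.66, [0.482, -0.086, 0.026]), (0.66, [0.257, -0.168, 0.043]), (0.6, [0.752, -0.148, -0.003])]
top pump_top [(0.75, [0.64, -0.279, 0.001])]
top pump_bottle [(0.6, [0.65, -0.127, -0.002])]
top spout_tip []
top primer_pan [(0.86, [0.457, 0.142, 0.001]), (0.71, [0.57, -0.117, 0.001]), (0.69, [0.279, -0.291, -0.002])]
top pan_grip [(0.79, [0.473, 0.054, 0.031])]
```

View pics/c5.png

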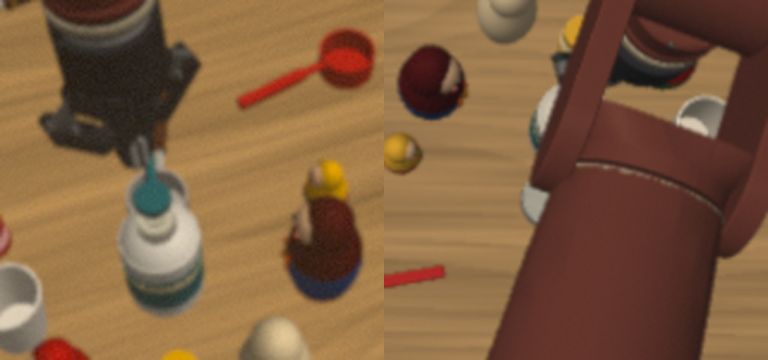

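Both views: the bottle stands upright where it was, and the head is back up (network 0.172). The pan hasn't moved. Now to the handle.

arm_command([
  [[0, 0, 0, 0, -2.9, 0.2, 0], [0, -0.017, 0.0263, 0, 0, 0, 0], [0, -0.017, 0.0263, 0, 0, 0, 0], [0, -0.017, 0.0263, 0, 0, 0, 0], [0, -0.017, 0.0263, 0, 0, 0, 0], [0, -0.017, 0.0263, 0, 0, 0, 0.05], [0, -0.017, 0.0263, 0, 0, 0, 0.05], [0, 0, 0, 6.8, 0, 0, 0.05], [0, 0, 0, 6.8, 0, 0, 0.05], [0, 0, 0, 6.8, 0, 0, 0.05], [0, 0, 0, 6.8, 0, 0, 0.05], [0, 0, 0, 6.8, 0, 0, 0.05], [0, 0, 0, 0, 0, 0, 0.05], [0, 0, 0, 0, 0, 0, 0.05]],
])

```text
t: 8.1
tool_pos: [0.4618, -0.0783, 0.2355]
tool_rot: [-2.01, 0.352, 2.057]
contact_force: [0.7, -0.4, -0.3]
opening: 0.0502
```

```bash
cat >> m.py <<'E'
def fix(P,yaw):
    o=ctrl.get_obs(); r=R.from_rotvec(o["tool_rot"]); a=np.radians(yaw)
    y=np.array([np.cos(a),np.sin(a),0]); x=np.array([0,0,-1.]); G=R.from_matrix(np.c_[x,y,np.cross(x,y)])
    print("shift",tool(P),"turn",np.round(np.degrees((r.inv()*G).as_rotvec()),2))
E
python3 - <<'E'
from m import *
state(); fix([.473,-.083,.10],-108.1)
E
```

```text
t 8.1 p [ 0.4618 -0.0783  0.2355] F [ 0.7 -0.4 -0.3] op 0.0502 x [-0.023  0.006 -1.   ] yaw_y -109.74
shift [0.1352, 0.0004, -0.0152] turn [-1.64  1.33 -0.11]
```

arm_command([
  [[0, 0.0005, -0.015, -1.6, 1.3, -0.1, 0.05], [0.03, 0, 0, 0, 0, 0, 0.05], [0.03, 0, 0, 0, 0, 0, 0.05], [0.03, 0, 0, 0, 0, 0, 0.05], [0.025, 0, 0, 0, 0, 0, 0.05], [0, 0, 0, 0, 0, 0, 0.05], [0, 0, 0, 0, 0, 0, 0.05]],
])

```text
t: 8.68
tool_pos: [0.4798, -0.0852, 0.1204]
tool_rot: [-2.074, 0.309, 2.054]
contact_force: [0.5, 0.0, 0.5]
opening: 0.0501
```

Run:
```python
from m import *
state(); fix([.473,-.083,.014],-108.1)
im=get_image("scene"); save(cv2.resize(im[100:250,130:290],None,fx=4,fy=4,interpolation=cv2.INTER_CUBIC),"s6.png")
```

```text
t 8.68 p [ 0.4798 -0.0852  0.1204] F [0.5 0.  0.5] op 0.0501 x [ 0.009 -0.003 -1.   ] yaw_y -106.91
shift [0.1064, -0.0002, 0.0082] turn [ 1.19 -0.56 -0.02]
```

View pics/s6.png

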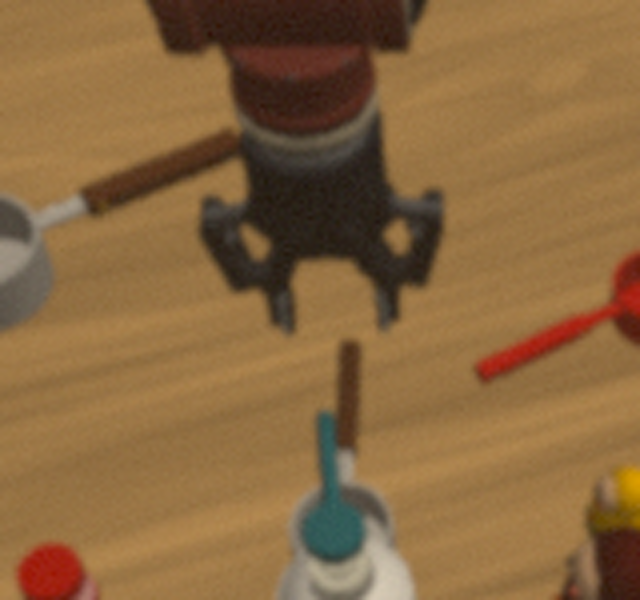

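Fingers straddle the line of the brown handle (crop 347,395). Descending.

arm_command([
  [[0, 0, 0.006, 0.9, -0.4, 0, 0.05], [0, 0, 0, 0, 0, 0, 0.05], [0.025, 0, 0, 0, 0, 0, 0.05], [0.025, 0, 0, 0, 0, 0, 0.05], [0.015, 0, 0, 0, 0, 0, 0.05], [0, 0, 0, 0, 0, 0, 0.05], [0, 0, 0, 0, 0, 0, 0.05]],
])

```text
t: 9.32
tool_pos: [0.4833, -0.0865, 0.0682]
tool_rot: [-2.084, 0.326, 2.029]
contact_force: [-0.1, 0.2, 1.0]
opening: 0.0499
```

Run:
```python
from m import *
state(); fix([.473,-.083,.014],-108.1)
```

```text
t 9.32 p [ 0.4833 -0.0865  0.0682] F [-0.1  0.2  1. ] op 0.0499 x [ 0.025 -0.009 -1.   ] yaw_y -107.73
shift [0.0539, -0.0003, 0.0123] turn [ 0.38 -1.53 -0.04]
```

arm_command([
  [[0, 0, 0.012, 0.4, -1.5, 0, 0.05], [0, 0, 0, 0, 0, 0, 0.05], [0.015, 0, 0.002, 0, -0.3, 0, 0.05], [0.015, 0, 0.002, 0, -0.3, 0, 0.05], [0.006, 0, 0, 0, 0, 0, 0.05], [0, 0, 0, 0, 0, 0, 0.05]],
])

```text
t: 9.82
tool_pos: [0.4751, -0.0839, 0.0391]
tool_rot: [-2.06, 0.329, 2.044]
contact_force: [0.5, 0.0, 0.4]
opening: 0.0501
```

Run:
```python
from m import *
state(); fix([.473,-.083,.014],-108.1)
```

```text
t 9.82 p [ 0.4751 -0.0839  0.0391] F [0.5 0.  0.4] op 0.0501 x [ 0.007 -0.003 -1.   ] yaw_y -108.08
shift [0.025, -0.0003, 0.0025] turn [ 0.02 -0.46 -0.05]
```

arm_command([
  [[0.01, 0, 0.002, 0, -0.6, 0, 0.05], [0.01, 0, 0.001, 0, -0.2, 0, 0.05], [0.006, 0, 0.001, 0, -0.2, 0, 0.05], [0, 0, 0, 0, 0, 0, 0.05]],
])

```text
t: 10.15
tool_pos: [0.472, -0.083, 0.0113]
tool_rot: [-2.042, 0.325, 2.06]
contact_force: [0.1, 0.9, -0.9]
opening: 0.0502
```

Run:
```python
from m import *
state(); fix([.473,-.083,.014],-108.1)
im=get_image("scene"); save(cv2.resize(im[130:250,150:270],None,fx=5,fy=5,interpolation=cv2.INTER_CUBIC),"s7.png")
```

```text
t 10.15 p [ 0.472  -0.083   0.0113] F [ 0.1  0.9 -0.9] op 0.0502 x [-0.009  0.002 -1.   ] yaw_y -108.06
shift [-0.0027, -0.0003, -0.0009] turn [ 0.04  0.52 -0.05]
```

View pics/s7.png

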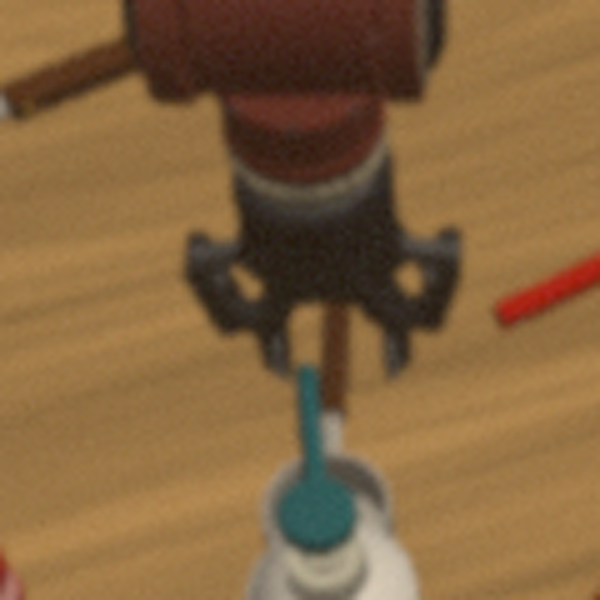

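Handle (crop 335,345) is centred between the open fingers. Levelling the tool and closing.

arm_command([
  [[-0.002, 0, 0, 0, 0.5, 0, 0.05], [0, 0, 0, 0, 0, 0, 0.0], [0, 0, 0, 0, 0, 0, 0.0], [0, 0, 0, 0, 0, 0, 0.0], [0, 0, 0, 0, 0, 0, 0.0], [0, 0, 0, 0, 0, 0, 0.0], [0, 0, 0, 0, 0, 0, 0.0]],
], squeeze=60)

```text
t: 10.78
tool_pos: [0.4731, -0.0833, 0.0152]
tool_rot: [-2.055, 0.327, 2.049]
contact_force: [0.1, 0.6, -2.0]
opening: 0.0124
```

Run:
```python
from m import *
state(); fix([.473,-.083,.014],-108.1)
```

```text
t 10.78 p [ 0.4731 -0.0833  0.0152] F [ 0.1  0.6 -2. ] op 0.0124 x [ 0.003 -0.002 -1.   ] yaw_y -108.06
shift [0.0012, -0.0002, 0.0002] turn [ 0.04 -0.19 -0.05]
```

arm_command([
  [[-0.005, 0, 0, 0, 0, 0, 0], [-0.006, 0, 0, 0, 0, 0, 0], [-0.006, 0, 0, 0, 0, 0, 0], [0, 0, 0, 0, 0, 0, 0]],
])

```text
t: 11.12
tool_pos: [0.4723, -0.083, 0.0332]
tool_rot: [-2.053, 0.327, 2.051]
contact_force: [0.8, -0.1, -1.8]
opening: 0.0132
```

Run:
```python
from m import *
state(); fix([.405,-.061,.035],-108.1)
```

```text
t 11.12 p [ 0.4723 -0.083   0.0332] F [ 0.8 -0.1 -1.8] op 0.0132 x [ 0.001 -0.001 -1.   ] yaw_y -108.05
shift [-0.0019, -0.0, 0.0708] turn [ 0.05 -0.07 -0.05]
```

arm_command([
  [[0, 0, 0.008, 0, 0, 0, 0], [0, 0, 0.01, 0, 0, 0, 0], [0, 0, 0.01, 0, 0, 0, 0], [0, 0, 0.01, 0, 0, 0, 0], [0, 0, 0.01, 0, 0, 0, 0], [0, 0, 0.008, 0, 0, 0, 0], [0, 0, 0, 0, 0, 0, 0]],
])

```text
t: 11.7
tool_pos: [0.4145, -0.0641, 0.0336]
tool_rot: [-2.053, 0.327, 2.051]
contact_force: [-0.1, -0.8, -0.9]
opening: 0.0128
```

Run:
```python
from m import *
state(); fix([.395,-.058,.035],-108.1)
```

```text
t 11.7 p [ 0.4145 -0.0641  0.0336] F [-0.1 -0.8 -0.9] op 0.0128 x [ 0.001 -0.001 -1.   ] yaw_y -108.05
shift [-0.0015, 0.0002, 0.0205] turn [ 0.05 -0.06 -0.05]
```

arm_command([
  [[0, 0, 0.01, 0, 0, 0, 0], [0, 0, 0.012, 0, 0, 0, 0], [-0.008, 0, 0.006, 0, 0, 0, 0], [-0.012, 0, 0, 0, 0, 0, 0], [-0.012, 0, 0, 0, 0, 0, 0], [-0.012, 0, 0, 0, 0, 0, 0], [0, 0, 0, 0, 0, 0, 0]],
])

```text
t: 12.28
tool_pos: [0.3843, -0.0542, 0.0774]
tool_rot: [-2.05, 0.326, 2.053]
contact_force: [-1.0, 0.5, -0.7]
opening: 0.0124
```

Run:
```python
from m import *
state(); fix([.39,-.056,.185],-108.1)
```

```text
t 12.28 p [ 0.3843 -0.0542  0.0774] F [-1.   0.5 -0.7] op 0.0124 x [-0.002 -0.    -1.   ] yaw_y -108.05
shift [-0.1076, 0.0, -0.0058] turn [ 0.05  0.08 -0.05]
```

arm_command([
  [[-0.01, 0, 0, 0, 0.1, 0, 0], [-0.014, 0, 0, 0, 0, 0, 0], [-0.014, 0, 0, 0, 0, 0, 0], [-0.014, 0, 0, 0, 0.1, 0, 0], [-0.014, 0, 0, 0, 0, 0, 0], [-0.014, 0, 0, 0, 0, 0, 0], [-0.014, 0, 0, 0, 0.1, 0, 0], [-0.008, 0, 0, 0, 0, 0, 0], [0, 0, 0, 0, 0, 0, 0], [0, 0, 0, 0, 0, 0, 0], [0, 0, 0, 0, 0, 0, 0]],
])

```text
t: 13.2
tool_pos: [0.3822, -0.0535, 0.1815]
tool_rot: [-2.049, 0.327, 2.054]
contact_force: [0.1, 1.2, -1.8]
opening: 0.013
```

Run:
```python
from m import *
state(); fix([.39,-.056,.185],-108.1)
a=get_image("scene"); save(a,"s8.png")
for t in("pan_bowl","pan_grip","pump_top","pump_bottle","primer_pan","doll_big","doll_mid","doll_blank","doll_small","paint_red","paint_yellow","water_cup"):
    print(t,[(round(d["conf"],2),np.round(w("scene",d["at"]),3).tolist()) for d in mark_of("scene",t)])
cv2.imwrite("pics/s8c.png",cv2.resize(cv2.imread("pics/s8.png")[60:340,100:330],None,fx=2.1,fy=2.1,interpolation=cv2.INTER_CUBIC))
```

```text
t 13.2 p [ 0.3822 -0.0535  0.1815] F [ 0.1  1.2 -1.8] op 0.013 x [-0.002  0.    -1.   ] yaw_y -108.07
shift [-0.0035, -0.0001, -0.0082] turn [ 0.03  0.13 -0.04]
pan_bowl [(0.96, [0.476, -0.085, 0.201]), (0.76, [0.455, 0.14, 0.038]), (0.58, [0.273, -0.291, 0.057]), (0.35, [0.615, 0.05, 0.0])]
pan_grip [(0.88, [0.391, -0.057, 0.194]), (0.87, [0.471, 0.056, 0.03]), (0.72, [0.254, -0.169, 0.042])]
pump_top [(0.51, [0.646, -0.132, 0.173]), (0.42, [0.57, -0.115, 0.143])]
pump_bottle [(0.67, [0.649, -0.128, 0.002])]
primer_pan [(0.98, [0.458, 0.136, -0.002]), (0.79, [0.475, -0.081, 0.166])]
doll_big [(0.85, [0.687, 0.017, 0.002])]
doll_mid [(0.84, [0.724, -0.244, -0.001]), (0.59, [0.474, -0.086, 0.201])]
doll_blank [(0.6, [0.778, -0.061, 0.002])]
doll_small [(0.65, [0.617, 0.048, 0.001])]
paint_red [(0.93, [0.544, -0.292, 0.003])]
paint_yellow [(0.91, [0.75, -0.148, -0.001])]
water_cup [(0.71, [0.638, -0.276, -0.001]), (0.48, [0.616, 0.052, 0.002])]
```

View pics/s8c.png

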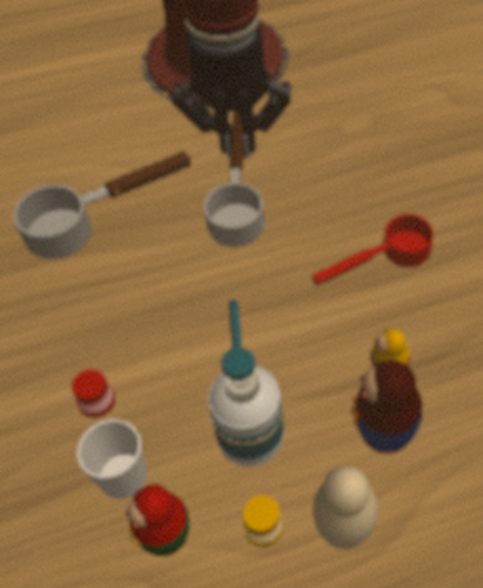

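Picture: the pan is held level well off the table (crop 235,212), clear of the spout tip (232,303). Everything else stands where it was. Handing in.

```bash
python3 -c "
from m import *
state(); print(finish_job())"
```

```text
t 13.85 p [ 0.3823 -0.0535  0.182 ] F [-0.3 -0.2 -0.7] op 0.0129 x [-0.002 -0.    -1.   ] yaw_y -108.07
the job is handed in; nothing more can be done
None
```

I pumped the primer bottle once over the small steel pan, let the head come back up, then took the pan by its handle and lifted it out. I handed the job in at 13.9 s with the pan still in the gripper.

- **Pump stroke:** I pressed until the tool stopped going down while the force rose from 13 to 24 N, against about 10.5 N at the stop. The measured tool height stayed at about 160–161 mm instead of the nominal 159 mm. The tool had tilted about 2.6° and drifted about 1 cm sideways, so I judged the stop from the force, not from the height. Afterwards the head showed back up at 172–173 mm.
- **Pan:** The tool was within about 0.2° of level through the lift. The last network readings put the underside at about 0.166 m and the bowl rim 7 mm above the grip point, against 6.5 mm expected. By those readings the bowl's edge is about 6 cm short of the spout tip.
- **Other things:** The bottle, dolls, paints and cup measured within the networks' few-millimetre accuracy of where they started. The red pan and the larger steel pan were not touched.

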